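# Show the goods, then call for packing

## Robot

A 6-joint arm with a two-finger parallel gripper is mounted at the origin on the work surface. World frame = base frame: x ahead of the robot, y to its left, z up, the work surface at z = 0. Lengths are in m, angles in rad, forces in N, time in s.
With the tool pointing down it reaches from about 0.3 to 0.775 m from the base axis. Payload 14.6 kg.
Tool frame: the origin (TCP) lies on the mounting face of the last link; the fingertips stand 199 mm ahead of it and the grasp point (between the pads) lies 180 mm ahead of it; z points along the fingers, y is the line along which they close (so a half turn about z gives the same grasp; the last joint's range is limited). The gripper opens to 94 mm and grips with 3 to 60 N. Pads are 16 mm wide; open, the fingers measure 119 mm over their backs; the gripper's body (75 mm by 177 mm) begins 78 mm behind the grasp point.
Start: joints at [-1.361, 0.3, 1.521, -0, 1.321, -0.067], TCP at [0.15, -0.529, 0.405] pointing down, gripper open.
Joint ranges: [-3.03, 3.03], [-0.79, 2.21], [0.23, 2.52], [-1.04, 4.18], [0, 3.07], [-2.55, 2.55]. Speed limits (rad/s): [2.22, 2.22, 2.57, 3.14, 3.14, 3.14].

## Interface

Orientations are given as [roll, pitch, yaw] about the fixed x, y, z axes, in that order (R = Rz(yaw) Ry(pitch) Rx(roll)).
In Python, from station import ctrl gives the robot as it stands. The module is installed in compiled form; this text tells all that it offers.
- The arm moves only by the tool servo_tool, never from a script. Its argument "motion" is a list of rows, each a list of 5 numbers: the closure, from 0 (fully open) to 1 (shut), then the shift along the world's x, y, z in cm, then the turn about the world's z in degrees. A call has 1 to 20 rows; each row is the pose to reach, as a shift and turn from the pose commanded when the call began; what a row does not reach only later rows make up. A row lasts 1/8 s, in which the tool goes at most 62.5 mm and 10.7 degrees, less where a joint would pass 70% of its speed; a pose out of reach is approached as far as the arm can. A call with a gripper value outside its range is refused whole. The fingers move at their own pace and stop on an object; "squeeze" is the grip in N (left out, the last holds). Time passes only in rows, so rows that repeat a pose let the fingers close. It gives the time, the measured TCP pose, the force, the opening and the grip force at its end, in the units of the state.
- ctrl.get_obs(): the state, without advancing time (a new reading comes with each control period).
- ctrl.camera(name): name is "scene" or "top" or "wrist"; returns a dict with "image" (384x512x3 uint8, red, green, blue), "fx", "fy", "cx", "cy" (pixels), "camera_from_world" (4x4, takes a point from world to camera coordinates); the wrist camera has in their place "hand_eye" (4x4, takes a point from camera to tool coordinates, whose origin is the TCP and whose axes are the flange's). Camera axes: x right, y up, looking along -z (the intrinsics and any distortion apply to the point x, -y, -z); pixel columns grow to the right and rows downward; lengths in m; the calibration is good to about 2 mm. A picture is of the moment at which its call begins: read the wrist's pose just before it. There is no depth.
- ctrl.hand_in(): hands the job in; it is judged then, once.
The state is a dict: "time_s": time; "qpos": joint angles; "joint_vel": joint speeds; "tau": joint torques, N m; "ee_pos": TCP position; "eef_rot": TCP orientation; "force": force on the tool from outside, world axes, zero at the start; "moment": the same for the moment, N m; "grip_width": finger opening in m; "grip_force": force on a finger pad.
Only numpy, scipy, OpenCV 4.12 (cv2) and the standard library are available. Lean on these libraries where they do the work, as an engineer would, in place of code of your own. Each camera call takes 0.05 s, during which the arm holds its last target. There are 200 camera calls.

## Task

A customer at the shop counter wants the tallest of the three glass jars and the wooden mortar (the deep, thick-walled cup, not the shallow bowl). Point from above at the lid knob of the tallest jar, fingertips about 3 cm over it, and stay there for two seconds; then point in the same way at the middle of the mortar's mouth for two seconds; then, with a light press of the fingertips, push the plunger of the counter bell all the way down and let it come up again. Do not touch or move any of the goods, do not point closely at the other jars or the bowl, and leave the bell standing where it is.

Things in the scene. Friction and masses are not known exactly. Their poses are not given: they have to be found in the camera images.
- board: dark wooden display board fixed on the counter, 320 x 270 mm, 18 mm thick, the three jars and a small tin stand on it; origin at the centre of its underside. It lies to the left or the right of the robot's middle, slightly turned
- mat: thin grey counter mat fixed on the counter, 320 x 270 mm, 4 mm thick, on the other side; the mortar, the bowl, the bell and a pestle stand on it in changing places; origin at the centre of its underside
- jar_tall: the tallest clear glass storage jar: glass 90 mm across, flat-domed steel lid 82 mm across with a steel ball knob 20 mm across on top; 200 mm tall in all. Loose, stands on the board; which jar stands where changes. Origin at the centre of its underside, z up
- jar_tall_top (a point): topmost point of the tallest jar's lid knob, 200 mm above the jar's underside
- jar_mid: the middle clear glass storage jar: glass 90 mm across, flat-domed steel lid 82 mm across with a steel ball knob 20 mm across on top; 160 mm tall in all. Loose, stands on the board; which jar stands where changes. Origin at the centre of its underside, z up
- jar_mid_top (a point): topmost point of the middle jar's lid knob, 160 mm above its underside
- jar_small: the smallest clear glass storage jar: glass 90 mm across, flat-domed steel lid 82 mm across with a steel ball knob 20 mm across on top; 125 mm tall in all. Loose, stands on the board; which jar stands where changes. Origin at the centre of its underside, z up
- jar_small_top (a point): topmost point of the smallest jar's lid knob, 125 mm above its underside
- mortar: turned brown wooden mortar, a deep cup 96 mm across at the rim, 72 mm at the foot, 90 mm tall, wall 11 mm, empty; loose on the mat; origin at the centre of its underside, z up
- mortar_mouth (a point): centre of the mortar's open mouth, level with its rim, 90 mm above its underside
- bowl: shallow brown wooden bowl, 120 mm across, 50 mm tall; loose on the mat; origin at the centre of its underside
- bowl_rim (a point): centre of the bowl's mouth, level with its rim
- bell: counter bell: steel dome 78 mm across on a black round foot 86 mm across, 60 mm tall with the plunger up, 0.4 kg, loose on the mat; origin at the centre of its underside, z up
- plunger_top (a point): centre of the top of the bell's plunger, a flat steel disc 18 mm across and 8 mm thick; 60 mm above the bell's underside when up. It rides with the plunger
- plunger (a joint): travel of the bell's plunger (m): 0 up, 0.005 fully down where it meets a hard stop; a spring pushes it back up (1.2 N at the start, about 4.2 N fully down)
- pestle: brown wooden pestle lying on the mat, 108 mm long, 28 mm thick; origin on the mat below its middle (within 5 mm)
- tin: small closed plain white tin standing on the board, 48 mm across, 60 mm tall; origin at the centre of its underside
- carton: closed brown carton, 60 x 100 x 50 mm, on the counter beyond the board and mat; origin at the centre of its underside
- spoon: wooden spoon lying on the counter beyond the board and mat; origin at its underside

How it is judged:
On the way, in this order (a step that is already met when the one before it is completed fails the run):
1. the fingertips point at the tallest jar's knob from just above it and dwell there (horizontal distance between the grasp point and jar_tall_top below 0.025 m and z of the grasp point in the frame of jar_tall_top between 0.02 and 0.08 m), for 1.5 s.
2. the fingertips point at the mortar's mouth from just above it and dwell there (horizontal distance between the grasp point and mortar_mouth below 0.025 m and z of the grasp point in the frame of mortar_mouth between 0.02 and 0.08 m), for 1.5 s.
3. the fingers press the bell's plunger down (at least 3.5 of its 5 mm) (value of joint plunger above 0.0035 m and contact force between the fingers and bell above 0.5 N), for 0.05 s.
4. the plunger is let up again (value of joint plunger below 0.001 m), for 0.1 s.
At the end, for the whole second after the job is handed in: After the two dwells and the press: the plunger is up again (within 1 mm), the bell stands upright at rest within 30 mm of where it was, and every jar, the mortar, the bowl, the pestle, the tin, the carton and the spoon are within 15 mm of where they were, the jars, mortar and bowl upright (value of joint plunger below 0.001 m and distance of bell from where it was at the start of the episode below 0.03 m and angle between each of bell, jar_tall, jar_mid, jar_small, mortar, bowl's own z axis and vertical below 0.1 rad and linear speed of bell below 0.02 m/s and distance of each of jar_tall, jar_mid, jar_small, mortar, bowl, pestle, tin, carton, spoon from where it was at the start of the episode below 0.015 m); the robot touches nothing.
It fails at once if the robot touches any of the goods (jars, mortar, bowl, pestle, tin, carton, spoon) (contact force between any of the fingers, the arm and jar_tall above 0.5 N or contact force between any of the fingers, the arm and jar_mid above 0.5 N or contact force between any of the fingers, the arm and jar_small above 0.5 N or contact force between any of the fingers, the arm and mortar above 0.5 N or contact force between any of the fingers, the arm and bowl above 0.5 N or contact force between any of the fingers, the arm and pestle above 0.5 N or contact force between any of the fingers, the arm and tin above 0.5 N or contact force between any of the fingers, the arm and carton above 0.5 N or contact force between any of the fingers, the arm and spoon above 0.5 N).
It fails at once if one of the goods is moved more than 15 mm (distance of any of jar_tall, jar_mid, jar_small, mortar, bowl, pestle, tin, carton, spoon from where it was at the start of the episode above 0.015 m).
It fails at once if the bell is lifted, carried or pushed more than 30 mm, or tipped (distance of bell from where it was at the start of the episode above 0.03 m or angle between bell's own z axis and vertical above 0.3 rad).
It fails at once if the bell is struck hard (over 40 N) (contact force between the fingers and bell above 40 N).
It fails at once if the tool points closely at one of the other jars or at the bowl ((horizontal distance between the grasp point and jar_mid_top below 0.02 m and distance between the grasp point and jar_mid_top below 0.07 m) or (horizontal distance between the grasp point and jar_small_top below 0.02 m and distance between the grasp point and jar_small_top below 0.07 m) or (horizontal distance between the grasp point and bowl_rim below 0.02 m and distance between the grasp point and bowl_rim below 0.07 m)).
It also fails if it takes over 51 s, if anything falls off the work surface, if the arm or the gripper's body presses on something with over 40 N, if the wrist force passes 120 N, or if a joint passes its speed limit or range.

## Working session

There is one attempt and no reset: what is moved stays moved. The work goes in short steps, Python scripts to look and compute and a tool call to move; the robot and the scene stay as the last step left them, time stands still between calls to the robot, and variables do not carry over. Pictures are saved under pics/ and viewed, at most 10 in all, crops included, and the job is handed in when it is done.

Besides the shell and the picture viewer there is one more tool, called after "Call:" as name(argument=value, ...) on one line, values as JSON. servo_tool: Moves the arm, as the interface text tells. Its arguments: {"type":"object","properties":{"motion":{"type":"array","items":{"type":"array","items":{"type":"number"}}},"squeeze":{"type":"number"}},"required":["motion"]}

```bash
mkdir -p pics; cat > h.py <<'E'
import numpy as np,cv2,pickle
from station import ctrl
def snap(n,f):
    o=ctrl.get_obs(); c=ctrl.camera(n); cv2.imwrite(f'pics/{f}.png',c['image'][:,:,::-1]); pickle.dump((o,c),open(f'pics/{f}.pkl','wb')); return o,c
def ray(c,u,v):
    T=np.linalg.inv(c['camera_from_world']); d=np.array([(u-c['cx'])/c['fx'],-(v-c['cy'])/c['fy'],-1]); return T[:3,3],T[:3,:3]@d
def onz(c,u,v,z):
    o,d=ray(c,u,v); return o+d*(z-o[2])/d[2]
def proj(c,p):
    q=c['camera_from_world']@np.r_[p,1]; return c['cx']-c['fx']*q[0]/q[2], c['cy']+c['fy']*q[1]/q[2]
E
python3 - <<'E'
from h import *
for n in('scene','top'):
    o,c=snap(n,n); print(n,{k:c[k] for k in c if k not in('image','camera_from_world')},np.linalg.inv(c['camera_from_world'])[:3,3])
print(o)
a=cv2.imread('pics/scene.png');b=cv2.imread('pics/top.png')
cv2.imwrite('pics/s2.png',cv2.resize(a,(800,600)));cv2.imwrite('pics/t2.png',cv2.resize(b,(800,600)))
E
```

```text
scene {'fx': 348.13596866517906, 'fy': 348.13596866517906, 'cx': 255.0028460904223, 'cy': 189.01612171284629} [1.24655684 0.26680529 0.67887856]
top {'fx': 436.98998916813474, 'fy': 436.98998916813474, 'cx': 248.3708868579031, 'cy': 195.53487728454962} [0.47234677 0.01789274 1.34935193]
{'time_s': 0.05, 'qpos': array([-1.36059052e+00,  3.00461889e-01,  1.52155313e+00, -6.55552857e-06,
        1.32073278e+00, -6.65563548e-02]), 'joint_vel': array([-0.00058652,  0.00098956, -0.00171872,  0.00110573, -0.00019106,
        0.00068136]), 'tau': array([ 2.01070878e-03, -5.33214355e+01, -3.53705192e+01,  7.11233960e-02,
        2.35539477e-02, -5.12658187e-05]), 'ee_pos': array([ 0.1502968 , -0.52903427,  0.40410308]), 'eef_rot': array([-3.14043964e+00, -7.04900109e-05,  2.76763750e-01]), 'force': array([-0.82826766,  0.72640426, -0.27981316]), 'moment': array([ 0.01550222,  0.03968133, -0.02666954]), 'grip_force': 0.0, 'grip_width': 0.09383808940555578}
```

View pics/s2.png

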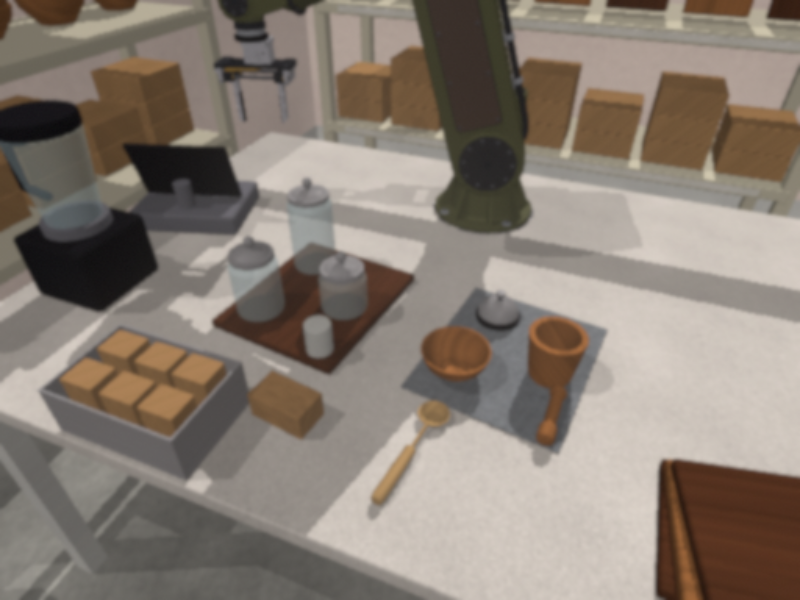

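View pics/t2.png

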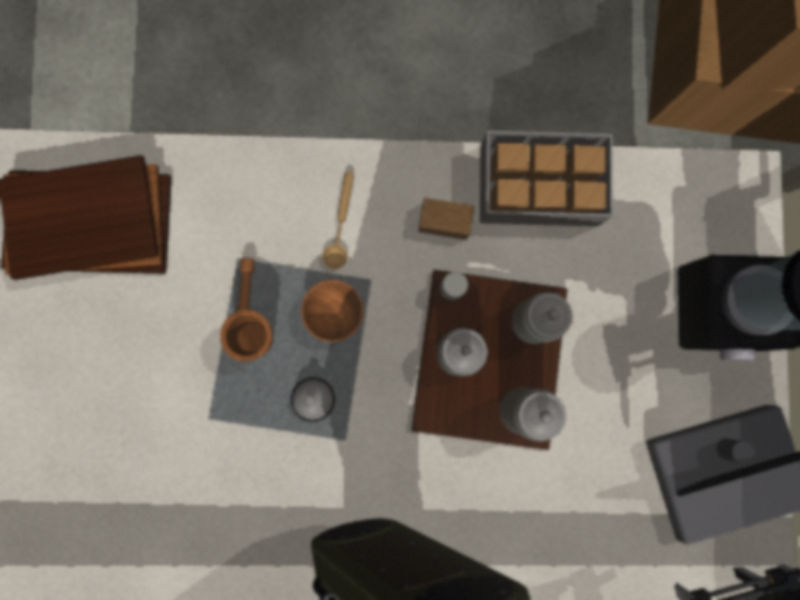

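The scene view (800-wide) shows knobs at about (343,260), (250,243) and (307,185). In the top view they are at (465,350), (549,315) and (544,414). In the top view the mortar mouth is at (246,335), the bowl at (332,310) and the bell at (313,398). I'll triangulate from both views.

```bash
python3 - <<'E'
from h import *
S=pickle.load(open('pics/scene.pkl','rb'))[1];T=pickle.load(open('pics/top.pkl','rb'))[1];k=1/1.5625
def tri(s,t):
    o1,d1=ray(S,*(np.array(s)*k));o2,d2=ray(T,*(np.array(t)*k))
    a=np.linalg.lstsq(np.c_[d1,-d2],o2-o1,rcond=None)[0];p,q=o1+a[0]*d1,o2+a[1]*d2
    return ((p+q)/2).round(4),np.linalg.norm(p-q).round(4)
for n,s,t in(('A',(343,258),(465,350)),('B',(250,242),(549,315)),('C',(307,183),(544,414)),('mortar',(558,338),(246,335)),('bowl',(456,350),(332,310)),('bell',(499,296),(313,398))): print(n,*tri(s,t))
# mortar mouth ellipse via colour, top view
for n,(u,v),z in(('mortar',(246,335),.094),('bell',(313,398),.064),('bowl',(332,310),.054),('tall C',(544,414),.218)): print(n,onz(T,u*k,v*k,z).round(4))
a=cv2.resize(cv2.imread('pics/top.png')[150:300,120:390],None,fx=2.9,fy=2.9,interpolation=2);cv2.imwrite('pics/tc.png',a)
E
```

```text
A [ 0.5173 -0.1362  0.1274] 0.0041
B [ 0.5821 -0.281   0.1646] 0.0028
C [ 0.4117 -0.2603  0.2058] 0.0016
mortar [0.5376 0.2627 0.0837] 0.001
bowl [0.591  0.1081 0.0489] 0.0016
bell [0.4234 0.1394 0.0526] 0.0041
mortar [0.5371 0.2602 0.094 ]
bell [0.4243 0.1364 0.064 ]
bowl [0.5907 0.1069 0.054 ]
tall C [ 0.4127 -0.2581  0.218 ]
```

View pics/tc.png

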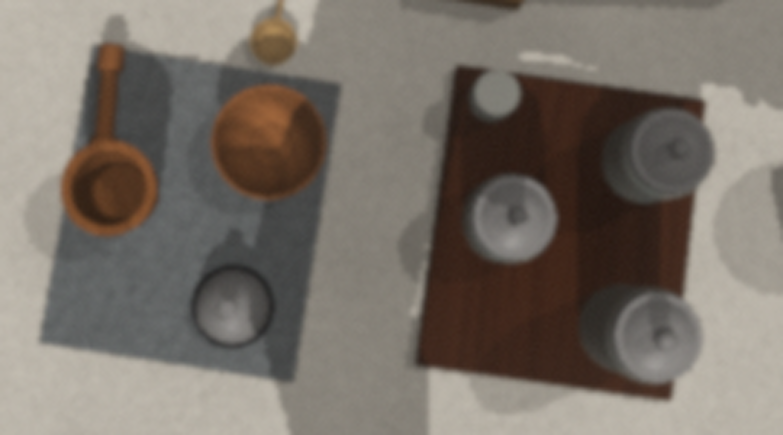

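Jar C is the tallest: its knob triangulates to about 0.206 m, against 0.165 and 0.127 for the others. It is at (0.412, -0.259). I'll close the fingers, rise, and go above it.

Call:
servo_tool(motion=[[1,0,0,5],[1,3,3,6],[1,7,7,6],[1,11,11.5,6],[1,15,15.5,6],[1,19,19.5,6],[1,23,23.5,6],[1,26.2,27,6],[1,26.2,27,6],[1,26.2,27,6],[1,26.2,27,6]], squeeze=5)

```text
schema error: expected 5 numbers
```

```bash
python3 - <<'E'
from h import *
o,c=snap('wrist','w1');print(o['time_s'],o['ee_pos'],o['eef_rot'],o['grip_width'],c['hand_eye'],{k:c[k] for k in('fx','cx','cy')})
E
```

```text
0.1 [ 0.15028211 -0.52903551  0.4041662 ] [-3.14059920e+00 -7.40317613e-05  2.76765097e-01] 0.09401409736475695 [[ 3.95974831e-04  9.59196158e-01  2.82741178e-01  8.28533569e-02]
 [ 9.99999813e-01 -5.11497645e-04  3.34764887e-04 -4.11401265e-04]
 [ 4.65726640e-04  2.82740993e-01 -9.59196181e-01  1.97932088e-02]
 [ 0.00000000e+00  0.00000000e+00  0.00000000e+00  1.00000000e+00]] {'fx': 335.17838311595676, 'cx': 256.41539560444966, 'cy': 196.02669150827103}
```

View pics/w1.png

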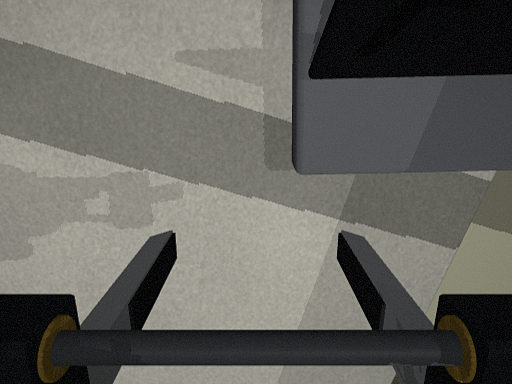

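The call was refused because the rows lacked the turn column, so the arm is still at the start. The wrist view shows the open fingers over bare counter, with the grey till at upper right from about (295,170). I'll repeat the move with five numbers per row.

Call:
servo_tool(motion=[[1,0,0,5,0],[1,3,3,6,0],[1,7,7,6,0],[1,11,11.5,6,0],[1,15,15.5,6,0],[1,19,19.5,6,0],[1,23,23.5,6,0],[1,26.2,27,6,0],[1,26.2,27,6,0],[1,26.2,27,6,0],[1,26.2,27,6,0]], squeeze=5)

```text
time_s: 1.52
ee_pos: [0.4117, -0.2598, 0.4646]
eef_rot: [-3.142, 0.0, 0.275]
force: [-0.1, 0.2, 0.6]
grip_width: 0.0006
grip_force: 0.0
```

```bash
cat >> h.py <<'E'
def wcam(o,c):
    from scipy.spatial.transform import Rotation as R
    M=np.eye(4);M[:3,:3]=R.from_euler('xyz',o['eef_rot']).as_matrix();M[:3,3]=o['ee_pos']
    c['camera_from_world']=np.linalg.inv(M@c['hand_eye']);return c
E
python3 - <<'E'
from h import *
o,c=snap('wrist','w2');wcam(o,c);print(o['time_s'],o['ee_pos'],o['eef_rot'],o['grip_width'])
print('expected knob px',proj(c,[.412,-.259,.218]))
E
```

```text
1.525 [ 0.41170153 -0.25984576  0.46460613] [-3.14155827e+00  1.61886137e-04  2.75332429e-01] 0.000565491864208996
expected knob px (np.float64(256.0816983863335), np.float64(216.63623126591108))
```

View pics/w2.png

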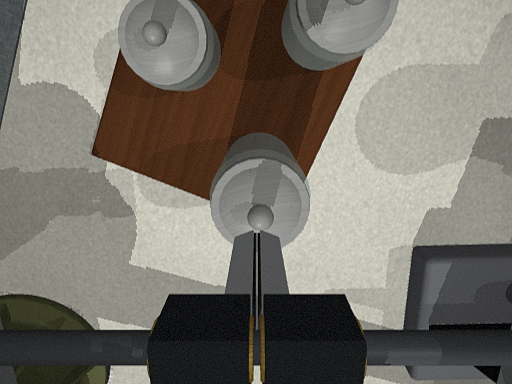

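The knob appears at (260,216), against a predicted (256,217), so the aim is within about 3 mm. I'll lower to 3 cm over it and dwell.

Call:
servo_tool(motion=[[1,0,0,-1,0],[1,0,0,-1.7,0],[1,0,0,-1.7,0],[1,0,0,-1.7,0],[1,0,0,-1.7,0],[1,0,0,-1.7,0],[1,0,0,-1.7,0],[1,0,0,-1.7,0],[1,0,0,-1.7,0],[1,0,0,-1.7,0],[1,0,0,-1.7,0],[1,0,0,-1.7,0],[1,0,0,-1.7,0],[1,0,0,-1.7,0],[1,0,0,-1.7,0],[1,0,0,-1.7,0],[1,0,0,-1.7,0],[1,0,0,-1.7,0],[1,0,0,-1.7,0],[1,0,0,-1.7,0]])

```text
time_s: 4.08
ee_pos: [0.4123, -0.2591, 0.4477]
eef_rot: [3.142, -0.0, 0.277]
force: [0.2, -0.1, 1.0]
grip_width: 0.0005
grip_force: 0.0
```

Call:
servo_tool(motion=[[1,0,0,3,0],[1,1,5,3,0],[1,2.3,10,3,0],[1,3.5,15,3,0],[1,4.7,20,3,0],[1,6,25,3,0],[1,7.2,30,2,0],[1,8.4,35,0,0],[1,9.6,40,-2,0],[1,10.8,45,-4,0],[1,12,50,-6,0],[1,12.5,52,-8,0],[1,12.5,52,-10.5,0],[1,12.5,52,-10.5,0],[1,12.5,52,-10.5,0]])

```text
time_s: 5.95
ee_pos: [0.5375, 0.2608, 0.3438]
eef_rot: [-3.141, -0.001, 0.276]
force: [0.3, 0.7, -0.0]
grip_width: 0.0005
grip_force: 0.0
```

```bash
python3 - <<'E'
from h import *
o,c=snap('wrist','w3');wcam(o,c);print(o['time_s'],o['ee_pos'],o['eef_rot'])
print('expected px: mouth',proj(c,[.5375,.261,.094]),'plunger',proj(c,[.424,.137,.064]))
E
```

```text
5.95 [0.5374863  0.26077229 0.34381323] [-3.14144040e+00 -1.28644387e-03  2.76473263e-01]
expected px: mouth (np.float64(256.83882049806357), np.float64(216.17161553627707)) plunger (np.float64(351.229227736891), np.float64(349.6572372809978))
```

View pics/w3.png

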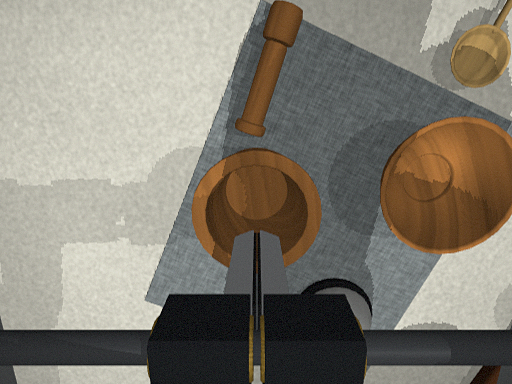

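The mortar rim is centred near (257,211), against a predicted (257,216), so the error is only a few mm. I'll lower and dwell.

Call:
servo_tool(motion=[[1,0,0,-1,0],[1,0,0,-2,0],[1,0,0,-2,0],[1,0,0,-2,0],[1,0,0,-2,0],[1,0,0,-2,0],[1,0,0,-2,0],[1,0,0,-2,0],[1,0,0,-2,0],[1,0,0,-2,0],[1,0,0,-2,0],[1,0,0,-2,0],[1,0,0,-2,0],[1,0,0,-2,0],[1,0,0,-2,0],[1,0,0,-2,0],[1,0,0,-2,0],[1,0,0,-2,0],[1,0,0,-2,0],[1,0,0,-2,0]])

```text
time_s: 8.5
ee_pos: [0.5373, 0.261, 0.3227]
eef_rot: [-3.142, -0.0, 0.277]
force: [0.2, -0.3, -0.3]
grip_width: 0.0002
grip_force: 0.0
```

Call:
servo_tool(motion=[[1,0,0,3,0],[1,-3,-3.3,3,0],[1,-6,-6.6,3,0],[1,-9,-9.9,3,0],[1,-11.3,-12.4,1,0],[1,-11.3,-12.4,-1,0],[1,-11.3,-12.4,-1,0],[1,-11.3,-12.4,-1,0],[1,-11.3,-12.4,-1,0]])

```text
time_s: 9.62
ee_pos: [0.4246, 0.1371, 0.3133]
eef_rot: [3.142, -0.001, 0.277]
force: [0.7, 0.1, 0.0]
grip_width: 0.0005
grip_force: 0.0
```

```bash
python3 - <<'E'
from h import *
o,c=snap('wrist','w4');wcam(o,c);print(o['time_s'],o['ee_pos'],o['eef_rot'],o['force'])
print('expected px: plunger',proj(c,[.424,.137,.064]))
cv2.imwrite('pics/w4c.png',cv2.resize(cv2.imread('pics/w4.png')[100:300,130:390],None,fx=3,fy=3))
E
```

```text
9.625 [0.42455891 0.13714894 0.31329486] [ 3.14156207e+00 -1.03063354e-03  2.77035983e-01] [0.67328169 0.12731881 0.03974541]
expected px: plunger (np.float64(257.0585321073903), np.float64(217.17828532199704))
```

View pics/w4c.png

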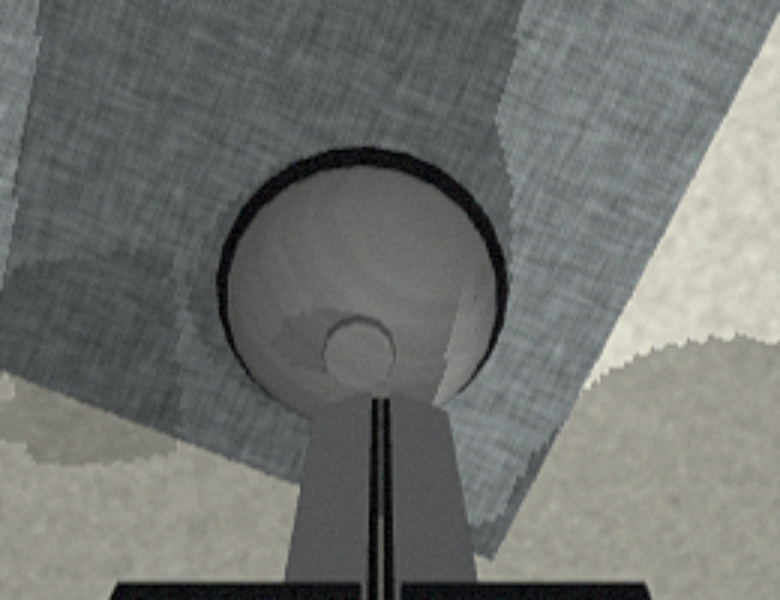

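The plunger disc is centred at about (250,218) in full-image pixels, against an expected (257,217). That is roughly 5 mm to image-left of the finger line, so I'll work out the correction.

```bash
python3 - <<'E'
from h import *
o,c=pickle.load(open('pics/w4.pkl','rb'));wcam(o,c);p=onz(c,250,218.3,.064);print(p,(p-o['ee_pos'])*100,'tip z',o['ee_pos'][2]-.199)
E
```

```text
[0.42175762 0.14170463 0.064     ] [ -0.28012902   0.45556868 -24.92948625] tip z 0.11429486251501342
```

Call:
servo_tool(motion=[[1,-0.3,0.5,0,0],[1,-0.3,0.5,-2,0],[1,-0.3,0.5,-4,0],[1,-0.3,0.5,-4.5,0],[1,-0.3,0.5,-4.7,0],[1,-0.3,0.5,-4.8,0],[1,-0.3,0.5,-4.9,0],[1,-0.3,0.5,-5.0,0],[1,-0.3,0.5,-5.1,0],[1,-0.3,0.5,-5.2,0],[1,-0.3,0.5,-5.2,0],[1,-0.3,0.5,-5.2,0]])

```text
time_s: 11.18
ee_pos: [0.4214, 0.142, 0.2608]
eef_rot: [3.142, -0.0, 0.277]
force: [0.6, 0.9, 3.4]
grip_width: 0.0006
grip_force: 1.3
```

Call:
servo_tool(motion=[[1,0,0,-0.1,0],[1,0,0,-0.15,0],[1,0,0,-0.2,0],[1,0,0,-0.2,0],[1,0,0,-0.2,0]])

```text
time_s: 11.8
ee_pos: [0.4214, 0.142, 0.2587]
eef_rot: [3.142, -0.0, 0.277]
force: [2.3, 1.4, 4.2]
grip_width: 0.0001
grip_force: 1.9
```

Call:
servo_tool(motion=[[1,0,0,-0.05,0],[1,0,0,-0.1,0],[1,0,0,-0.1,0],[1,0,0,-0.1,0]])

```text
time_s: 12.3
ee_pos: [0.4214, 0.142, 0.2583]
eef_rot: [3.142, -0.001, 0.277]
force: [-1.5, -0.3, 12.3]
grip_width: 0.0002
grip_force: 6.6
```

The force jumped to 12 N, so the plunger is on its hard stop and fully down. I'll release it and go up.

Call:
servo_tool(motion=[[1,0,0,0.3,0],[1,0,0,1,0],[1,0,0,4,0],[1,0,0,9,0],[1,0,0,12,0],[1,0,0,12,0],[1,0,0,12,0],[1,0,0,12,0],[1,0,0,12,0]])

```text
time_s: 13.42
ee_pos: [0.4213, 0.1419, 0.3769]
eef_rot: [-3.142, 0.002, 0.277]
force: [0.4, 0.1, -0.6]
grip_width: 0.0005
grip_force: 0.0
```

```bash
python3 - <<'E'
from h import *
o,c=snap('top','t9');a=cv2.imread('pics/top.png').astype(int);b=cv2.imread('pics/t9.png')
print(o['force'],o['ee_pos'])
cv2.imwrite('pics/t9c.png',cv2.resize(b[150:300,120:390],None,fx=2.9,fy=2.9,interpolation=2))
E
```

```text
[ 0.4372451   0.09738808 -0.60848545] [0.42127285 0.1419317  0.37690001]
```

View pics/t9c.png

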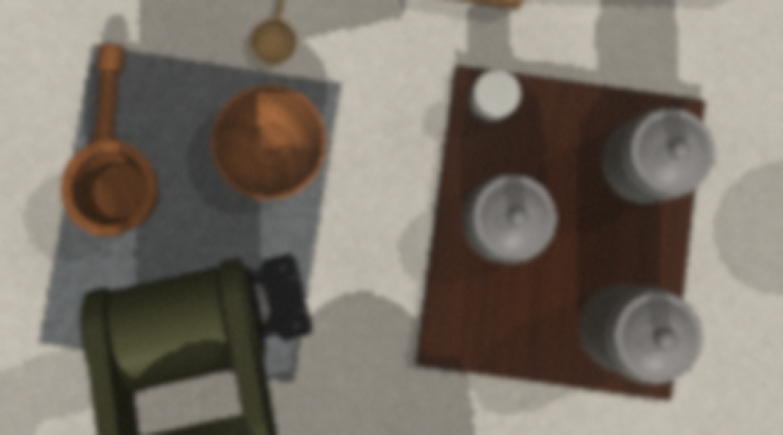

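The jars, tin, mortar, bowl and pestle sit at the same pixels as before (tall jar's knob at (663,337), mortar at (110,187)). The arm is clear and hides the bell in this view. Handing in.

```bash
python3 -c "
from station import ctrl
print(ctrl.hand_in())"
```

```text
the job is handed in; nothing more can be done
None
```

I pointed at the tallest jar's knob and the mortar's mouth for over two seconds each, pressed the bell's plunger to its stop (about 12 N), raised the arm clear and handed in; the goods in view had not moved, but the arm hid the bell in the last picture and no verdict was returned.

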